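# Thread two rings on the spindle in size order

## Task

Thread the two open steel rings onto the upright spindle of the stand in size order: first the wider ring, right down flat on the foot, then the smaller bearing ring flat on top of it. Leave the solid round test block where it lies.

Things in the scene. Friction and masses are not known exactly. Their poses are not given: they have to be found in the camera images.
- spindle_stand: Fixed stand: round dark steel foot, diameter 80 mm, 10 mm high, with a vertical steel spindle, diameter 16 mm, up to 55 mm above the bench, last 5 mm tapered. Origin: on the spindle axis at bench level; z up. Beware to its right: the tall fixed cream tester fills y -0.18 to 0.02 from x = 0.41 on, up to over 0.6 m; an arm coming from the right must pass in front of it, drawn back.
- wide_ring: The wider ring: a loose flat plain steel spacer ring lying on the bench, outer diameter 64 mm, bore 35 mm, 14 mm high, about 0.2 kg. Origin: on the ring's axis, in its underside; z is its axis, up. Grasp it from above across its outer diameter.
- bearing_ring: The smaller ring: a loose light steel bearing race lying on the bench, outer diameter 52 mm, bore 34 mm, 15 mm high, about 0.14 kg. Origin: on the ring's axis, in its underside; z is its axis, up. Grasp it from above across its outer diameter.
- test_block: Bystander to be left alone: a loose solid round light steel hardness test block, 64 mm in diameter and 12 mm high, without a bore (only small dents in its top). Origin: centre of its underside; z up. Beware: the tall fixed green tester, left of the work, fills y above 0.38 from x = 0.46 on.
Mind the look-alikes: they are no part of the job. Leave any purple or yellow look-alike of the bearing_ring alone.

How it is judged:
On the way:
1. the wider ring is threaded on the spindle and lies on the foot (horizontal distance between wide_ring and spindle_stand below 0.012 m and z of wide_ring in the frame of spindle_stand below 0.014 m and angle between wide_ring's own z axis and vertical below 0.17 rad), for 0.2 s.
At the end, for the whole second after the job is handed in: Both rings are threaded on the spindle (axes within 12 mm of its axis), flat within 10 degrees and at rest: the wider ring on the foot (underside less than 14 mm above the bench, nominally 10) and the bearing ring on top of it (underside 20 to 28 mm above the bench, nominally 24) (all of step 1 and horizontal distance between bearing_ring and spindle_stand below 0.012 m and z of bearing_ring in the frame of spindle_stand between 0.02 and 0.028 m and angle between bearing_ring's own z axis and vertical below 0.17 rad and linear speed of each of wide_ring, bearing_ring below 0.02 m/s); the robot touches nothing.
It fails at once if the test block is moved more than 30 mm (distance of test_block from where it was at the start of the episode above 0.03 m).
It also fails if it takes over 56 s, if anything falls off the work surface, if the arm or the gripper's body presses on something with over 40 N, if the wrist force passes 120 N, or if a joint passes its speed limit or range.

## Robot

A 6-joint arm with a two-finger parallel gripper is mounted at the origin on a cart in front of the work surface, level with it; the furniture and walls round the work are solid. World frame = base frame: x ahead of the robot, y to its left, z up, the work surface at z = 0. Lengths are in m, angles in rad, forces in N, time in s.
With the tool pointing down it reaches from about 0.35 to 0.85 m from the base axis. Payload 8.1 kg.
Tool frame: the origin (TCP) lies between the finger pads; the fingertips stand 14 mm ahead of it and the grasp point (between the pads) lies 5 mm behind it; z points along the fingers, y is the direction in which the jaws open and shut (so a half turn about z gives the same grasp; the last joint's range is limited). The gripper opens to 93 mm and grips with 3 to 60 N. Pads are 15 mm wide; open, the fingers measure 128 mm over their backs; the gripper's body (75 mm by 188 mm) begins 65 mm behind the grasp point.
Start: joints at [1.026, 0.13, 1.488, -0, 1.523, -0.085], TCP at [0.266, 0.538, 0.233] pointing down, gripper open.
Joint ranges: [-2.96, 2.96], [-0.89, 2.26], [0.02, 2.5], [-1.34, 4.48], [0, 2.73], [-2.66, 2.66]. Speed limits (rad/s): [2.39, 2.39, 2.79, 3.14, 3.14, 3.14].

## Interface

Orientations are given as a rotation vector (axis times angle).
In Python, from plant import robot gives the robot as it stands.
- The arm moves only by the tool step_arm, never from a script. Its argument "targets" is a list of rows, each an object of numbers: "tx", "ty", "tz": the shift along the tool's x, y, z in mm; "ax", "ay", "az": the turn, a rotation vector about the tool's x, y, z in rad; "grip": the closure in counts, from 0 (fully open) to 255 (shut). In form: [{"tx": .., "ty": .., "tz": .., "ax": .., "ay": .., "az": .., "grip": ..}, ...]. A call has 1 to 20 rows; each row shifts and turns the commanded pose from where the row before left it, along the tool's axes as they then stand; what a row does not reach is not made up. A row lasts 1/10 s, in which the tool goes at most 50 mm and 8.59 degrees, less where a joint would pass 70% of its speed; a pose out of reach is approached as far as the arm can. A call with a gripper value outside its range is refused whole. The fingers move at their own pace and stop on an object; "squeeze" is the grip in N (left out, the last holds). Time passes only in rows, so rows that do not move let the fingers close. It gives the time, the measured TCP pose, the force and the opening at its end, in the units of the state.
- robot.read_state(): the state, without advancing time (a new reading comes with each control period).
- robot.read_camera(name): name is "scene" or "top"; returns a dict with "frame" (384x512x3 uint8, blue, green, red), "fx", "fy", "cx", "cy" (pixels), "k1" (the pictures are not rectified: a ray, as slopes to the right and down, at radius r is drawn at 1 + k1 r^2 times it, then the intrinsics apply), "R" (3x3) and "t" (3): a world point X has camera coordinates R X + t. Camera axes: x right, y down, z forward; pixel columns grow to the right and rows downward; lengths in m; the calibration is good to about 2 mm. A picture is of the moment at which its call begins. There is no depth.
- robot.close_job(): hands the job in, once; it reports no verdict.
The state is a dict: "t": time; "q": joint angles; "dq": joint speeds; "joint_torque": joint torques, N m; "tool_pos": TCP position; "orientation": TCP orientation; "force": force on the tool from outside, world axes, zero at the start; "wrist_torque": the same for the moment, N m; "opening": finger opening in m.
Only numpy, scipy, OpenCV 4.12 (cv2) and the standard library are available. Lean on these libraries where they do the work, as an engineer would, in place of code of your own. Each camera call takes 0.05 s, during which the arm holds its last target.

## Working session

There is one attempt and no reset: what is moved stays moved. The work goes in short steps, Python scripts to look and compute and a tool call to move; the robot and the scene stay as the last step left them, time stands still between calls to the robot, and variables do not carry over. Pictures are saved under pics/ and viewed, and the job is handed in when it is done.

Besides the shell and the picture viewer there is one more tool, called after "Call:" as name([rows], argument=value, ...), one row to a line, values as JSON. step_arm: Moves the arm, as the interface text tells. Its arguments: {"type":"object","properties":{"targets":{"type":"array"},"squeeze":{"type":"number"}},"required":["targets"]}

```bash
mkdir -p pics; ls
python3 - <<'E'
from plant import robot
import cv2
s=robot.read_state(); print(s)
for n in("scene","top"):
    c=robot.read_camera(n); cv2.imwrite(f"pics/{n}0.png",c["frame"]); 
    print(n,{k:(v.tolist() if hasattr(v,'tolist') else v) for k,v in c.items() if k!="frame"})
E
```

```text
pics
{'t': 0.0, 'q': array([ 1.02558634e+00,  1.31134220e-01,  1.48929725e+00,  7.55841424e-06,
        1.52298491e+00, -8.54087806e-02]), 'dq': array([-4.58915126e-04, -8.40085993e-04,  4.21412669e-05, -1.40002189e-03,
        1.97376819e-04,  1.08218272e-03]), 'joint_torque': array([ 1.96187262e-03, -5.59823799e+01, -4.91782951e+01,  7.67349545e-02,
        3.50857351e-02, -1.22541460e-04]), 'tool_pos': array([0.26595957, 0.53722395, 0.23159365]), 'orientation': array([-7.15778243e-01, -3.05837543e+00,  2.71929822e-03]), 'force': array([ 0.41425614, -0.63880853,  0.08905414]), 'wrist_torque': array([ 0.01780252, -0.02931136,  0.0362493 ]), 'opening': 0.09339318680811222}
scene {'fx': 429.65994189303444, 'fy': 429.65994189303444, 'cx': 266.1717982686508, 'cy': 187.72647715479968, 'k1': -0.06372668839680475, 'R': [[0.21039006455451903, -0.9774882115018119, 0.015900223637866674], [-0.7103371800499987, -0.16402379041611648, -0.6844832261028354], [0.6716822994357978, 0.1327139501051744, -0.7288551955444376]], 't': [0.08899651018674472, 0.47667995742657093, 0.4518340201709318]}
top {'fx': 389.86782574602296, 'fy': 389.86782574602296, 'cx': 256.9595472534404, 'cy': 195.09174184117003, 'k1': -0.01992925885334747, 'R': [[-0.005924788070205503, -0.9999371379210812, -0.009519301052082083], [-0.9954064534030808, 0.006807063851973377, -0.09549689212333541], [0.09555568748025393, 0.008909774851935198, -0.9953842104947538]], 't': [0.212091528830799, 0.5828276758121806, 0.8384467897949255]}
```

View pics/scene0.png

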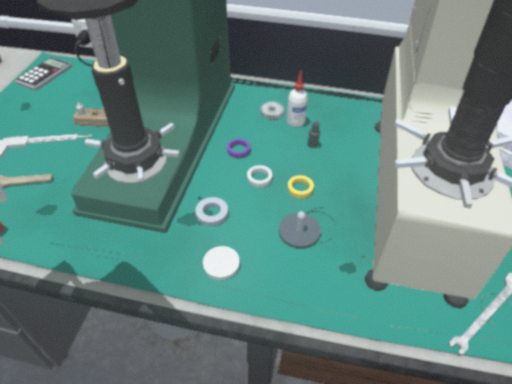

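View pics/top0.png

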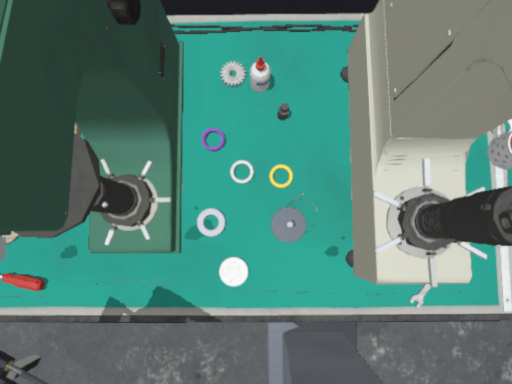

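The top view shows these candidates:
- **Rings:** a grey ring at (211,222), a smaller white-grey ring at (242,172), and purple (213,139) and yellow (281,176) look-alikes.
- **Others:** a gear at (233,73), the solid block at (233,271), and the stand at (289,225).

I take (211,222) as the wide ring and (242,172) as the bearing ring. Next I'll measure them and check a close crop.

```bash
cat > h.py <<'E'
import numpy as np, cv2
def ray(c,u,v):
    d=np.array([(u-c["cx"])/c["fx"],(v-c["cy"])/c["fy"]]); x=d.copy()
    for _ in range(20): x=d/(1+c["k1"]*(x@x))
    R=np.array(c["R"]);t=np.array(c["t"])
    return -R.T@t, R.T@np.array([x[0],x[1],1.])
def plane(c,u,v,z):
    o,d=ray(c,u,v); return o+d*(z-o[2])/d[2]
def planepts(c,pts,z): return np.array([plane(c,u,v,z)[:2] for u,v in pts])
def circ(P):
    A=np.c_[2*P,np.ones(len(P))]; s=np.linalg.lstsq(A,(P**2).sum(1),rcond=None)[0]
    r=np.sqrt(s[2]+s[0]**2+s[1]**2); return s[:2],r,np.abs(np.linalg.norm(P-s[:2],axis=1)-r).max()
E
python3 - <<'E'
from plant import robot
from h import *
seeds={"top":{"wide":(211,222),"bear":(242,172),"block":(233,271),"foot":(289,225)},"scene":{"wide":(212,211),"bear":(260,176),"block":(221,263),"foot":(300,230)}}
H={"wide":.014,"bear":.015,"block":.012,"foot":.01}
for n in seeds:
    c=robot.read_camera(n);f=c["frame"];hsv=cv2.cvtColor(f,cv2.COLOR_BGR2HSV)
    m=((hsv[...,1]<110)).astype(np.uint8)
    lab=cv2.connectedComponents(m)[1]
    for k,(u,v) in seeds[n].items():
        w=lab[v-20:v+21,u-20:u+21]; ids,ct=np.unique(w[w>0],return_counts=True); i=ids[ct.argmax()]
        cs,_=cv2.findContours((lab==i).astype(np.uint8),cv2.RETR_CCOMP,cv2.CHAIN_APPROX_NONE)
        for q in sorted(cs,key=len)[::-1][:2]:
            if len(q)<15: continue
            P=planepts(c,q[:,0,:],H[k]); hull=P
            print(n,k,len(q),[np.round(a,4) for a in circ(P)], q[:,0].mean(0).round(1))
    if n=="top": cr=f[120:300,180:330]
    else: cr=f[130:290,180:350]
    cv2.imwrite(f"pics/crop_{n}.png",cv2.resize(cr,None,fx=3.5,fy=3.3,interpolation=cv2.INTER_CUBIC))
E
```

```text
top wide 82 [array([0.5257, 0.3129]), np.float64(0.0321), np.float64(0.0012)] [210.6 222. ]
top wide 41 [array([0.5259, 0.3127]), np.float64(0.0163), np.float64(0.0014)] [210.8 221.8]
top bear 68 [array([0.64  , 0.2433]), np.float64(0.027), np.float64(0.0012)] [241.5 171.5]
top bear 44 [array([0.6396, 0.2432]), np.float64(0.0179), np.float64(0.0013)] [241.5 171.5]
top block 85 [array([0.4157, 0.2623]), np.float64(0.033), np.float64(0.0012)] [233.3 271.2]
top foot 99 [array([0.5196, 0.1385]), np.float64(0.0391), np.float64(0.0015)] [288.2 224.3]
scene wide 93 [array([0.5232, 0.3129]), np.float64(0.0358), np.float64(0.0036)] [211.3 210.8]
scene wide 32 [array([0.5231, 0.3118]), np.float64(0.0123), np.float64(0.003)] [212.  210.6]
scene bear 74 [array([0.6365, 0.243 ]), np.float64(0.0316), np.float64(0.005)] [259.4 175.9]
scene bear 31 [array([0.6361, 0.2431]), np.float64(0.0122), np.float64(0.003)] [259.2 175.7]
scene block 105 [array([0.4146, 0.2623]), np.float64(0.0356), np.float64(0.0028)] [220.8 262.4]
scene foot 112 [array([0.5195, 0.1389]), np.float64(0.0416), np.float64(0.0061)] [299.4 229.8]
```

View pics/crop_top.png

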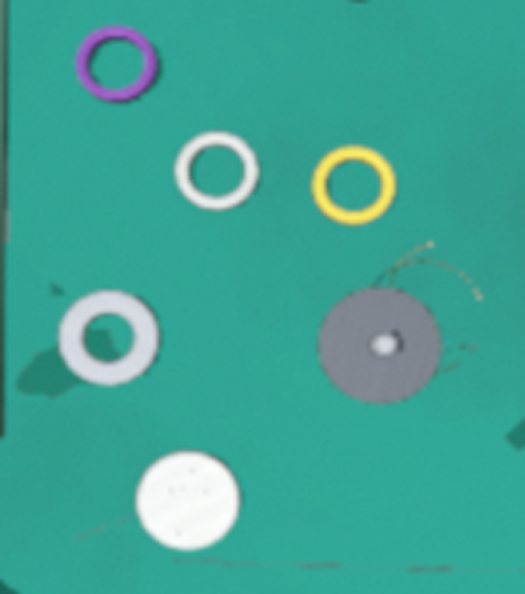

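View pics/crop_scene.png

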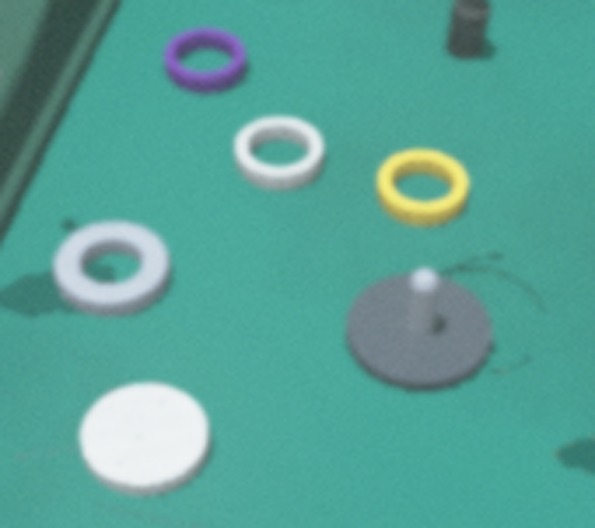

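The crop confirms it: the thick grey ring is wide_ring, the thin white-grey one is bearing_ring, the block has no bore, and the fitted radii match. I'll check the spindle tip in both views and start turning the jaws along x, since the tester at y>0.38 rules out jaws along y.

Run:
```python
from plant import robot
from h import *
L=[]
for n,(u,v) in {"top":(289,224),"scene":(301,213)}.items():
    c=robot.read_camera(n);hsv=cv2.cvtColor(c["frame"],cv2.COLOR_BGR2HSV)
    w=c["frame"][v-7:v+8,u-7:u+8].min(2).astype(float)
    m=w>np.median(w)+45; yy,xx=np.nonzero(m); print(n,m.sum(),xx.mean()+u-7,yy.mean()+v-7, plane(c,xx.mean()+u-7,yy.mean()+v-7,.053))
```

```text
top 22 289.5 224.0 [0.51905182 0.13868221 0.053     ]
scene 32 300.5 214.5 [0.51919218 0.13982039 0.053     ]
```

Call:
step_arm([
  {"az":0.139,"grip":0},
  {"az":0.139,"grip":0},
  {"az":0.139,"grip":0},
  {"az":0.139,"grip":0},
  {"az":0.139,"grip":0},
  {"az":0.139,"grip":0},
  {"az":0.139,"grip":0},
  {"az":0.139,"grip":0},
  {"grip":0},
], squeeze=30)

```text
schema error: expected keys tx, ty, tz, ax, ay, az, grip
```

Spindle axis is at (0.519,0.139), which agrees with the foot fit.

Call:
step_arm([
  {"tx":0,"ty":0,"tz":0,"ax":0,"ay":0,"az":0.139,"grip":0},
  {"tx":0,"ty":0,"tz":0,"ax":0,"ay":0,"az":0.139,"grip":0},
  {"tx":0,"ty":0,"tz":0,"ax":0,"ay":0,"az":0.139,"grip":0},
  {"tx":0,"ty":0,"tz":0,"ax":0,"ay":0,"az":0.139,"grip":0},
  {"tx":0,"ty":0,"tz":0,"ax":0,"ay":0,"az":0.139,"grip":0},
  {"tx":0,"ty":0,"tz":0,"ax":0,"ay":0,"az":0.139,"grip":0},
  {"tx":0,"ty":0,"tz":0,"ax":0,"ay":0,"az":0.139,"grip":0},
  {"tx":0,"ty":0,"tz":0,"ax":0,"ay":0,"az":0.139,"grip":0},
  {"tx":0,"ty":0,"tz":0,"ax":0,"ay":0,"az":0,"grip":0},
], squeeze=30)

```text
t: 1.2
tool_pos: [0.2662, 0.5377, 0.2325]
orientation: [2.225, 2.218, -0.0]
force: [0.3, -0.3, -0.1]
opening: 0.0931
```

Call:
step_arm([
  {"tx":-37.5,"ty":5,"tz":0,"ax":0,"ay":0,"az":0,"grip":0},
  {"tx":-37.5,"ty":5,"tz":0,"ax":0,"ay":0,"az":0,"grip":0},
  {"tx":-37.5,"ty":5,"tz":0,"ax":0,"ay":0,"az":0,"grip":0},
  {"tx":-37.5,"ty":5,"tz":0,"ax":0,"ay":0,"az":0,"grip":0},
  {"tx":-37.5,"ty":5,"tz":0,"ax":0,"ay":0,"az":0,"grip":0},
  {"tx":-37.5,"ty":5,"tz":0,"ax":0,"ay":0,"az":0,"grip":0},
  {"tx":0,"ty":35,"tz":0,"ax":0,"ay":0,"az":0,"grip":0},
  {"tx":0,"ty":35,"tz":0,"ax":0,"ay":0,"az":0,"grip":0},
  {"tx":0,"ty":35,"tz":0,"ax":0,"ay":0,"az":0,"grip":0},
  {"tx":0,"ty":35,"tz":0,"ax":0,"ay":0,"az":0,"grip":0},
  {"tx":0,"ty":35,"tz":0,"ax":0,"ay":0,"az":0,"grip":0},
  {"tx":0,"ty":35,"tz":0,"ax":0,"ay":0,"az":0,"grip":0},
  {"tx":0,"ty":19,"tz":0,"ax":0,"ay":0,"az":0,"grip":0},
  {"tx":0,"ty":0,"tz":0,"ax":0,"ay":0,"az":0,"grip":0},
  {"tx":0,"ty":0,"tz":0,"ax":0,"ay":0,"az":0,"grip":0},
])

```text
t: 2.7
tool_pos: [0.5246, 0.3123, 0.2322]
orientation: [-2.22, -2.222, 0.002]
force: [-0.7, 0.5, -0.4]
opening: 0.0932
```

Call:
step_arm([
  {"tx":0.5,"ty":0.5,"tz":25,"ax":0,"ay":0,"az":0,"grip":0},
  {"tx":0,"ty":0,"tz":35,"ax":0,"ay":0,"az":0,"grip":0},
  {"tx":0,"ty":0,"tz":35,"ax":0,"ay":0,"az":0,"grip":0},
  {"tx":0,"ty":0,"tz":35,"ax":0,"ay":0,"az":0,"grip":0},
  {"tx":0,"ty":0,"tz":25,"ax":0,"ay":0,"az":0,"grip":0},
  {"tx":0,"ty":0,"tz":20,"ax":0,"ay":0,"az":0,"grip":0},
  {"tx":0,"ty":0,"tz":10,"ax":0,"ay":0,"az":0,"grip":0},
  {"tx":0,"ty":0,"tz":10,"ax":0,"ay":0,"az":0,"grip":0},
  {"tx":0,"ty":0,"tz":10,"ax":0,"ay":0,"az":0,"grip":0},
  {"tx":0,"ty":0,"tz":5,"ax":0,"ay":0,"az":0,"grip":0},
  {"tx":0,"ty":0,"tz":0,"ax":0,"ay":0,"az":0,"grip":0},
  {"tx":0,"ty":0,"tz":0,"ax":0,"ay":0,"az":0,"grip":0},
])

```text
t: 3.9
tool_pos: [0.5259, 0.3131, 0.0232]
orientation: [2.222, 2.22, 0.001]
force: [0.4, 0.0, 0.6]
opening: 0.0928
```

Run:
```python
from plant import robot
import cv2
c=robot.read_camera("scene")["frame"][100:300,130:330]
cv2.imwrite("pics/a1.png",cv2.resize(c,None,fx=3,fy=3,interpolation=2))
```

```text
(no output)
```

View pics/a1.png

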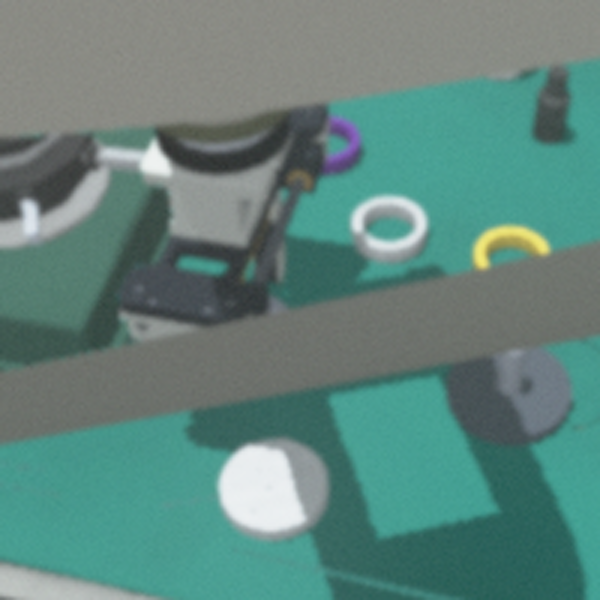

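The arm blocks the view of the ring, but the gripper stands clear of the green tester and the force is near zero. Going down the last 6 mm and closing.

Call:
step_arm([
  {"tx":0,"ty":0,"tz":3,"ax":0,"ay":0,"az":0,"grip":0},
  {"tx":0,"ty":0,"tz":3,"ax":0,"ay":0,"az":0,"grip":0},
  {"tx":0,"ty":0,"tz":0,"ax":0,"ay":0,"az":0,"grip":40},
  {"tx":0,"ty":0,"tz":0,"ax":0,"ay":0,"az":0,"grip":70},
  {"tx":0,"ty":0,"tz":0,"ax":0,"ay":0,"az":0,"grip":120},
  {"tx":0,"ty":0,"tz":0,"ax":0,"ay":0,"az":0,"grip":140},
  {"tx":0,"ty":0,"tz":0,"ax":0,"ay":0,"az":0,"grip":140},
  {"tx":0,"ty":0,"tz":0,"ax":0,"ay":0,"az":0,"grip":140},
  {"tx":0,"ty":0,"tz":0,"ax":0,"ay":0,"az":0,"grip":140},
], squeeze=30)

```text
t: 4.85
tool_pos: [0.5257, 0.313, 0.0167]
orientation: [2.222, 2.22, 0.0]
force: [1.6, 0.4, -0.1]
opening: 0.0624
```

Call:
step_arm([
  {"tx":0,"ty":0,"tz":-5,"ax":0,"ay":0,"az":0,"grip":140},
  {"tx":0,"ty":0,"tz":-15,"ax":0,"ay":0,"az":0,"grip":140},
  {"tx":0,"ty":0,"tz":-20,"ax":0,"ay":0,"az":0,"grip":140},
  {"tx":0,"ty":0,"tz":-25,"ax":0,"ay":0,"az":0,"grip":140},
  {"tx":0,"ty":0,"tz":-25,"ax":0,"ay":0,"az":0,"grip":140},
  {"tx":0,"ty":0,"tz":-10,"ax":0,"ay":0,"az":0,"grip":140},
  {"tx":0,"ty":0,"tz":0,"ax":0,"ay":0,"az":0,"grip":140},
  {"tx":0,"ty":0,"tz":0,"ax":0,"ay":0,"az":0,"grip":140},
])

```text
t: 5.65
tool_pos: [0.5251, 0.3128, 0.116]
orientation: [-2.222, -2.22, 0.001]
force: [-1.0, 0.8, -3.0]
opening: 0.0625
```

Run:
```python
from plant import robot
import cv2,numpy as np
c=robot.read_camera("scene")["frame"]
d=robot.read_camera("top")["frame"]
cv2.imwrite("pics/a2.png",np.hstack([cv2.resize(c[100:300,130:330],(400,400)),cv2.resize(d[120:320,150:350],(400,400))]))
print(robot.read_state()["force"],robot.read_state()["opening"])
```

```text
[ 0.29246453  1.01129773 -1.7000385 ] 0.06246265263222184
```

View pics/a2.png

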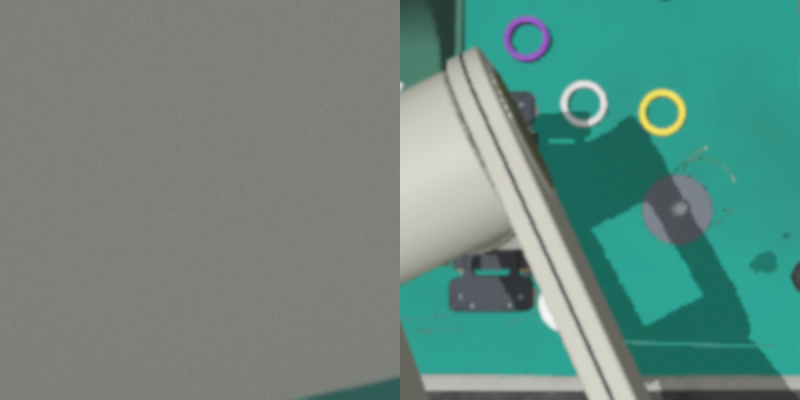

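The bench where the ring lay is hidden, but the opening of 62.5 mm and about 2 N of weight say the ring is held. Carrying it over the spindle.

Call:
step_arm([
  {"tx":-12,"ty":0,"tz":0,"ax":0,"ay":0,"az":0,"grip":140},
  {"tx":-25,"ty":-1,"tz":0,"ax":0,"ay":0,"az":0,"grip":140},
  {"tx":-25,"ty":-1,"tz":0,"ax":0,"ay":0,"az":0,"grip":140},
  {"tx":-25,"ty":-1,"tz":0,"ax":0,"ay":0,"az":0,"grip":140},
  {"tx":-25,"ty":-1,"tz":0,"ax":0,"ay":0,"az":0,"grip":140},
  {"tx":-25,"ty":-1,"tz":0,"ax":0,"ay":0,"az":0,"grip":140},
  {"tx":-25,"ty":-1,"tz":0,"ax":0,"ay":0,"az":0,"grip":140},
  {"tx":-12,"ty":0,"tz":0,"ax":0,"ay":0,"az":0,"grip":140},
  {"tx":0,"ty":0,"tz":0,"ax":0,"ay":0,"az":0,"grip":140},
  {"tx":0,"ty":0,"tz":0,"ax":0,"ay":0,"az":0,"grip":140},
])

```text
t: 6.75
tool_pos: [0.5193, 0.1392, 0.1164]
orientation: [-2.223, -2.219, -0.0]
force: [0.2, 0.4, -3.4]
opening: 0.0621
```

Run:
```python
from plant import robot
import cv2,numpy as np
c=robot.read_camera("scene")["frame"]
d=robot.read_camera("top")["frame"]
cv2.imwrite("pics/a3.png",np.hstack([cv2.resize(c[100:300,200:400],(400,400)),cv2.resize(d[120:320,180:380],(400,400))]))
print(robot.read_state()["force"],robot.read_state()["opening"])
```

```text
[-0.62785112 -0.75485481 -2.58885235] 0.06244222595093281
```

View pics/a3.png

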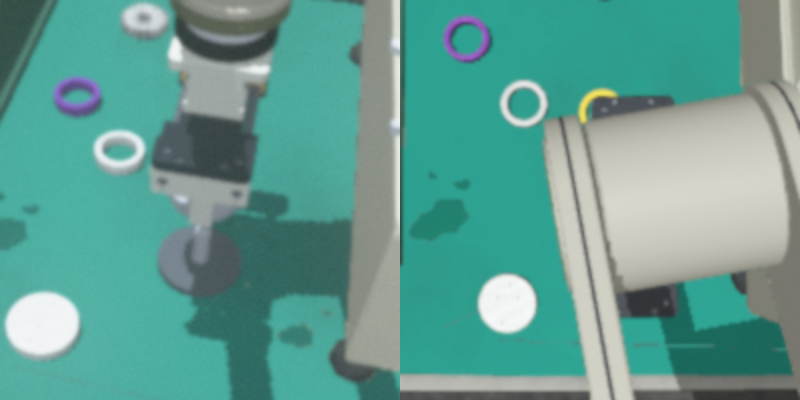

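The ring is in the jaws over the spindle. The link that sticks out to the right in the top view, about (375,205), looks close to the cream tester, so I check that first.

Run:
```python
from plant import robot
import cv2,numpy as np
c=robot.read_camera("scene")["frame"]
d=robot.read_camera("top")["frame"]
cv2.imwrite("pics/a4.png",np.hstack([cv2.resize(c,(400,300)),cv2.resize(d,(400,300))]))
s=robot.read_state();print(s["q"],s["joint_torque"])
```

```text
[1.67631019e-01 4.97229171e-02 1.79054606e+00 1.74290727e-04
 1.30133960e+00 1.67385095e-01] [-2.35144543e-01 -5.01823819e+01 -4.74903059e+01  7.03111477e-02
  2.28413366e-03  9.58343240e-03]
```

View pics/a4.png

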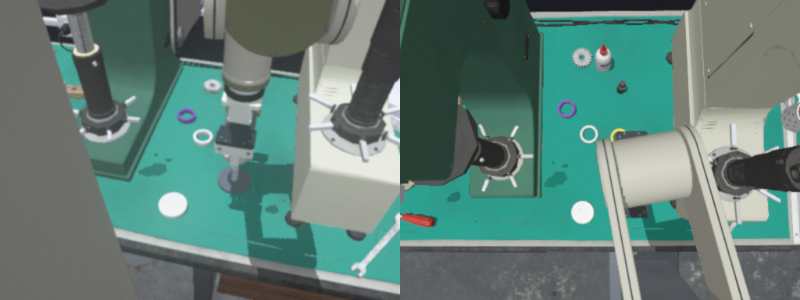

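The left wrist plate and right wrist plate are at about 0.44 m height, centred on y=0.139 and about 155 mm wide. That leaves about 40 mm to the tester. Lowering.

Call:
step_arm([
  {"tx":0,"ty":0,"tz":15,"ax":0,"ay":0,"az":0,"grip":140},
  {"tx":0,"ty":0,"tz":15,"ax":0,"ay":0,"az":0,"grip":140},
  {"tx":0,"ty":0,"tz":10,"ax":0,"ay":0,"az":0,"grip":140},
  {"tx":0,"ty":0,"tz":5,"ax":0,"ay":0,"az":0,"grip":140},
  {"tx":0,"ty":0,"tz":5,"ax":0,"ay":0,"az":0,"grip":140},
  {"tx":0,"ty":0,"tz":5,"ax":0,"ay":0,"az":0,"grip":140},
  {"tx":0,"ty":0,"tz":5,"ax":0,"ay":0,"az":0,"grip":140},
  {"tx":0,"ty":0,"tz":0,"ax":0,"ay":0,"az":0,"grip":140},
])

```text
t: 7.75
tool_pos: [0.519, 0.1389, 0.056]
orientation: [-2.222, -2.22, 0.001]
force: [0.1, 0.3, -3.0]
opening: 0.0628
```

Call:
step_arm([
  {"tx":0,"ty":0,"tz":7,"ax":0,"ay":0,"az":0,"grip":140},
  {"tx":0,"ty":0,"tz":7,"ax":0,"ay":0,"az":0,"grip":140},
  {"tx":0,"ty":0,"tz":6,"ax":0,"ay":0,"az":0,"grip":140},
  {"tx":0,"ty":0,"tz":4,"ax":0,"ay":0,"az":0,"grip":140},
  {"tx":0,"ty":0,"tz":3,"ax":0,"ay":0,"az":0,"grip":140},
  {"tx":0,"ty":0,"tz":1,"ax":0,"ay":0,"az":0,"grip":140},
  {"tx":0,"ty":0,"tz":0,"ax":0,"ay":0,"az":0,"grip":140},
])

```text
t: 8.45
tool_pos: [0.5193, 0.1389, 0.0285]
orientation: [-2.222, -2.22, 0.0]
force: [0.4, 0.7, -2.3]
opening: 0.0627
```

Run:
```python
from plant import robot
import cv2,numpy as np
c=robot.read_camera("scene")["frame"]
cv2.imwrite("pics/a5.png",cv2.resize(c[160:280,240:360],(600,600),interpolation=2))
print(robot.read_state()["force"],robot.read_state()["tool_pos"])
```

```text
[ 0.2192731   0.14144259 -2.44447241] [0.51943426 0.13897297 0.0287371 ]
```

View pics/a5.png

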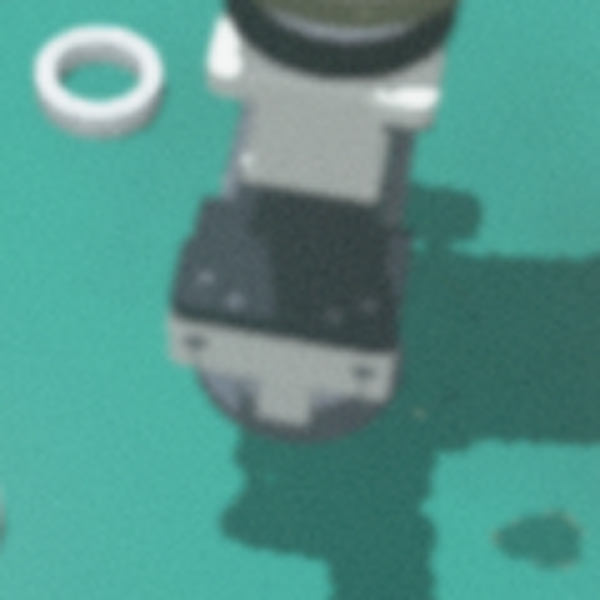

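The gripper sits over the foot with no contact force. Lowering 1 mm, releasing, and rising.

Call:
step_arm([
  {"tx":0,"ty":0,"tz":1,"ax":0,"ay":0,"az":0,"grip":140},
  {"tx":0,"ty":0,"tz":0,"ax":0,"ay":0,"az":0,"grip":140},
  {"tx":0,"ty":0,"tz":0,"ax":0,"ay":0,"az":0,"grip":50},
  {"tx":0,"ty":0,"tz":0,"ax":0,"ay":0,"az":0,"grip":20},
  {"tx":0,"ty":0,"tz":0,"ax":0,"ay":0,"az":0,"grip":0},
  {"tx":0,"ty":0,"tz":0,"ax":0,"ay":0,"az":0,"grip":0},
  {"tx":0,"ty":0,"tz":0,"ax":0,"ay":0,"az":0,"grip":0},
  {"tx":0,"ty":0,"tz":-5,"ax":0,"ay":0,"az":0,"grip":0},
  {"tx":0,"ty":0,"tz":-15,"ax":0,"ay":0,"az":0,"grip":0},
  {"tx":0,"ty":0,"tz":-25,"ax":0,"ay":0,"az":0,"grip":0},
  {"tx":0,"ty":0,"tz":-25,"ax":0,"ay":0,"az":0,"grip":0},
  {"tx":0,"ty":0,"tz":-15,"ax":0,"ay":0,"az":0,"grip":0},
  {"tx":0,"ty":0,"tz":-5,"ax":0,"ay":0,"az":0,"grip":0},
  {"tx":0,"ty":0,"tz":0,"ax":0,"ay":0,"az":0,"grip":0},
])

```text
t: 9.9
tool_pos: [0.5199, 0.139, 0.1186]
orientation: [2.222, 2.22, 0.002]
force: [-0.4, -0.8, -1.0]
opening: 0.093
```

Call:
step_arm([
  {"tx":13,"ty":15,"tz":0,"ax":0,"ay":0,"az":0,"grip":0},
  {"tx":26,"ty":30,"tz":0,"ax":0,"ay":0,"az":0,"grip":0},
  {"tx":26,"ty":30,"tz":0,"ax":0,"ay":0,"az":0,"grip":0},
  {"tx":26,"ty":30,"tz":0,"ax":0,"ay":0,"az":0,"grip":0},
  {"tx":13,"ty":15,"tz":0,"ax":0,"ay":0,"az":0,"grip":0},
  {"tx":0,"ty":0,"tz":0,"ax":0,"ay":0,"az":0,"grip":0},
  {"tx":0,"ty":0,"tz":0,"ax":0,"ay":0,"az":0,"grip":0},
])

```text
t: 10.6
tool_pos: [0.6382, 0.2424, 0.1155]
orientation: [-2.221, -2.22, 0.005]
force: [-0.5, -0.4, -0.1]
opening: 0.0932
```

Run:
```python
from plant import robot
import cv2,numpy as np
c=robot.read_camera("scene")["frame"]
d=robot.read_camera("top")["frame"]
cv2.imwrite("pics/a6.png",np.hstack([cv2.resize(c[110:260,200:350],(400,400)),cv2.resize(d[120:320,180:380],(400,400))]))
```

```text
(no output)
```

View pics/a6.png

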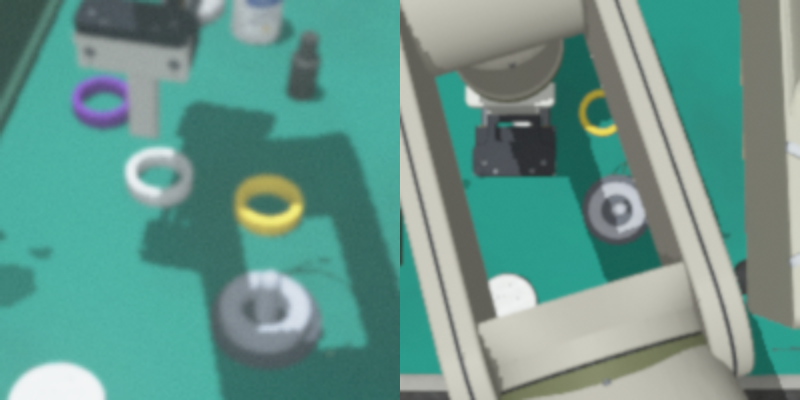

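The wide ring lies flat around the spindle on the foot (left crop 268,315). The bearing ring is undisturbed at (159,175). Descending on it.

Call:
step_arm([
  {"tx":0.5,"ty":1,"tz":10,"ax":0,"ay":0,"az":0,"grip":0},
  {"tx":0,"ty":0,"tz":25,"ax":0,"ay":0,"az":0,"grip":0},
  {"tx":0,"ty":0,"tz":25,"ax":0,"ay":0,"az":0,"grip":0},
  {"tx":0,"ty":0,"tz":15,"ax":0,"ay":0,"az":0,"grip":0},
  {"tx":0,"ty":0,"tz":10,"ax":0,"ay":0,"az":0,"grip":0},
  {"tx":0,"ty":0,"tz":5,"ax":0,"ay":0,"az":0,"grip":0},
  {"tx":0,"ty":0,"tz":0,"ax":0,"ay":0,"az":0,"grip":0},
  {"tx":0,"ty":0,"tz":0,"ax":0,"ay":0,"az":0,"grip":0},
])

```text
t: 11.5
tool_pos: [0.6412, 0.2435, 0.0288]
orientation: [2.222, 2.22, 0.002]
force: [0.6, 0.7, 0.8]
opening: 0.0933
```

Call:
step_arm([
  {"tx":0,"ty":-1,"tz":6,"ax":0,"ay":0,"az":0,"grip":0},
  {"tx":0,"ty":0,"tz":4,"ax":0,"ay":0,"az":0,"grip":0},
  {"tx":0,"ty":0,"tz":1.5,"ax":0,"ay":0,"az":0,"grip":0},
  {"tx":0,"ty":0,"tz":0,"ax":0,"ay":0,"az":0,"grip":0},
  {"tx":0,"ty":0,"tz":0,"ax":0,"ay":0,"az":0,"grip":60},
  {"tx":0,"ty":0,"tz":0,"ax":0,"ay":0,"az":0,"grip":90},
  {"tx":0,"ty":0,"tz":0,"ax":0,"ay":0,"az":0,"grip":130},
  {"tx":0,"ty":0,"tz":0,"ax":0,"ay":0,"az":0,"grip":160},
  {"tx":0,"ty":0,"tz":0,"ax":0,"ay":0,"az":0,"grip":160},
  {"tx":0,"ty":0,"tz":0,"ax":0,"ay":0,"az":0,"grip":160},
  {"tx":0,"ty":0,"tz":0,"ax":0,"ay":0,"az":0,"grip":160},
], squeeze=25)

```text
t: 12.6
tool_pos: [0.6396, 0.2433, 0.0162]
orientation: [2.222, 2.22, 0.0]
force: [0.3, 0.6, 0.1]
opening: 0.051
```

Opening of 51 mm fits a 52 mm ring. Lifting and carrying it back.

Call:
step_arm([
  {"tx":0,"ty":0,"tz":-5,"ax":0,"ay":0,"az":0,"grip":160},
  {"tx":0,"ty":0,"tz":-15,"ax":0,"ay":0,"az":0,"grip":160},
  {"tx":0,"ty":0,"tz":-25,"ax":0,"ay":0,"az":0,"grip":160},
  {"tx":0,"ty":0,"tz":-25,"ax":0,"ay":0,"az":0,"grip":160},
  {"tx":0,"ty":0,"tz":-20,"ax":0,"ay":0,"az":0,"grip":160},
  {"tx":0,"ty":0,"tz":-10,"ax":0,"ay":0,"az":0,"grip":160},
  {"tx":-13,"ty":-15,"tz":0,"ax":0,"ay":0,"az":0,"grip":160},
  {"tx":-26,"ty":-30,"tz":0,"ax":0,"ay":0,"az":0,"grip":160},
  {"tx":-26,"ty":-30,"tz":0,"ax":0,"ay":0,"az":0,"grip":160},
  {"tx":-26,"ty":-30,"tz":0,"ax":0,"ay":0,"az":0,"grip":160},
  {"tx":-13,"ty":-15,"tz":0,"ax":0,"ay":0,"az":0,"grip":160},
  {"tx":0,"ty":0,"tz":0,"ax":0,"ay":0,"az":0,"grip":160},
  {"tx":0,"ty":0,"tz":0,"ax":0,"ay":0,"az":0,"grip":160},
  {"tx":0,"ty":0,"tz":0,"ax":0,"ay":0,"az":0,"grip":160},
])

```text
t: 14.0
tool_pos: [0.5201, 0.1399, 0.1166]
orientation: [2.222, 2.22, 0.001]
force: [0.8, 0.4, -1.0]
opening: 0.0513
```

Run:
```python
from plant import robot
import cv2,numpy as np
c=robot.read_camera("scene")["frame"]
cv2.imwrite("pics/a7.png",cv2.resize(c[130:280,220:370],(600,600),interpolation=2))
s=robot.read_state();print(s["force"],s["tool_pos"],s["opening"])
```

```text
[ 0.11584369 -0.34130663 -1.77090955] [0.52009098 0.14000099 0.11642361] 0.05092609743615327
```

View pics/a7.png

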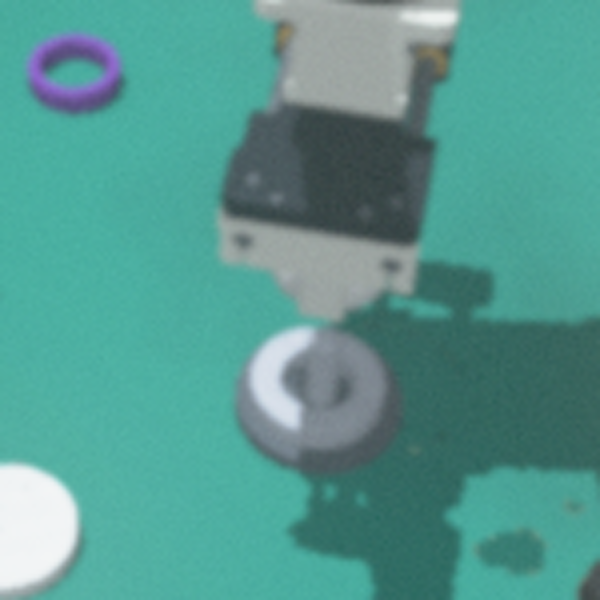

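The wide ring is seated around the spindle, and the bearing ring is held just behind the finger. Shifting 1 mm in each axis and lowering to about 1 mm above the wide ring.

Call:
step_arm([
  {"tx":-1,"ty":-1,"tz":10,"ax":0,"ay":0,"az":0,"grip":160},
  {"tx":0,"ty":0,"tz":15,"ax":0,"ay":0,"az":0,"grip":160},
  {"tx":0,"ty":0,"tz":10,"ax":0,"ay":0,"az":0,"grip":160},
  {"tx":0,"ty":0,"tz":6,"ax":0,"ay":0,"az":0,"grip":160},
  {"tx":0,"ty":0,"tz":6,"ax":0,"ay":0,"az":0,"grip":160},
  {"tx":0,"ty":0,"tz":6,"ax":0,"ay":0,"az":0,"grip":160},
  {"tx":0,"ty":0,"tz":6,"ax":0,"ay":0,"az":0,"grip":160},
  {"tx":0,"ty":0,"tz":6,"ax":0,"ay":0,"az":0,"grip":160},
  {"tx":0,"ty":0,"tz":5,"ax":0,"ay":0,"az":0,"grip":160},
  {"tx":0,"ty":0,"tz":3,"ax":0,"ay":0,"az":0,"grip":160},
  {"tx":0,"ty":0,"tz":0,"ax":0,"ay":0,"az":0,"grip":160},
  {"tx":0,"ty":0,"tz":0,"ax":0,"ay":0,"az":0,"grip":160},
])

```text
t: 15.25
tool_pos: [0.5184, 0.1385, 0.0432]
orientation: [2.222, 2.22, 0.0]
force: [0.3, -0.5, -0.7]
opening: 0.0512
```

Call:
step_arm([
  {"tx":0,"ty":0.5,"tz":1,"ax":0,"ay":0,"az":0,"grip":160},
  {"tx":0,"ty":0,"tz":1,"ax":0,"ay":0,"az":0,"grip":160},
  {"tx":0,"ty":0,"tz":0,"ax":0,"ay":0,"az":0,"grip":160},
  {"tx":0,"ty":0,"tz":0,"ax":0,"ay":0,"az":0,"grip":80},
  {"tx":0,"ty":0,"tz":0,"ax":0,"ay":0,"az":0,"grip":40},
  {"tx":0,"ty":0,"tz":0,"ax":0,"ay":0,"az":0,"grip":0},
  {"tx":0,"ty":0,"tz":0,"ax":0,"ay":0,"az":0,"grip":0},
  {"tx":0,"ty":0,"tz":0,"ax":0,"ay":0,"az":0,"grip":0},
  {"tx":0,"ty":0,"tz":-5,"ax":0,"ay":0,"az":0,"grip":0},
  {"tx":0,"ty":0,"tz":-15,"ax":0,"ay":0,"az":0,"grip":0},
  {"tx":0,"ty":0,"tz":-25,"ax":0,"ay":0,"az":0,"grip":0},
  {"tx":0,"ty":0,"tz":-25,"ax":0,"ay":0,"az":0,"grip":0},
  {"tx":0,"ty":0,"tz":-10,"ax":0,"ay":0,"az":0,"grip":0},
  {"tx":15,"ty":15,"tz":0,"ax":0,"ay":0,"az":0,"grip":0},
  {"tx":25,"ty":25,"tz":0,"ax":0,"ay":0,"az":0,"grip":0},
  {"tx":25,"ty":25,"tz":0,"ax":0,"ay":0,"az":0,"grip":0},
  {"tx":25,"ty":25,"tz":0,"ax":0,"ay":0,"az":0,"grip":0},
  {"tx":10,"ty":10,"tz":0,"ax":0,"ay":0,"az":0,"grip":0},
  {"tx":0,"ty":0,"tz":0,"ax":0,"ay":0,"az":0,"grip":0},
  {"tx":0,"ty":0,"tz":0,"ax":0,"ay":0,"az":0,"grip":0},
])

```text
t: 17.25
tool_pos: [0.6185, 0.2381, 0.1208]
orientation: [-2.222, -2.221, 0.002]
force: [-0.1, -0.3, -0.0]
opening: 0.093
```

Run:
```python
from plant import robot
from h import *
c=robot.read_camera("scene"); d=robot.read_camera("top")
cv2.imwrite("pics/a8.png",np.hstack([cv2.resize(c["frame"][170:270,250:350],(400,400),interpolation=2),cv2.resize(d["frame"][170:290,220:340],(400,400),interpolation=2)]))
s=robot.read_state();print(s["t"],s["force"],s["tool_pos"],s["opening"])
```

```text
17.35 [ 0.20856721  0.18294139 -0.35139362] [0.61827934 0.23760086 0.12097919] 0.09288749858463168
```

View pics/a8.png

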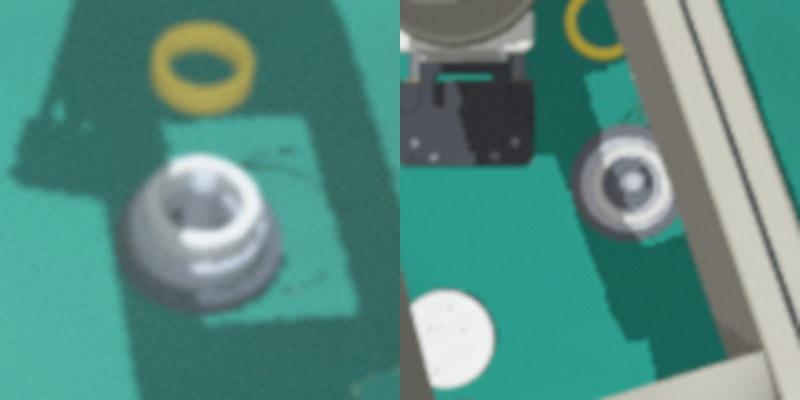

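Both rings are stacked flat and coaxial round the spindle (scene crop ring centre about (205,208)). The block and the yellow ring are undisturbed. One numeric check, then I hand in.

Run:
```python
from plant import robot
from h import *
c=robot.read_camera("scene")
print("bearing top centre",plane(c,250+205/4,170+208/4,.039))
# outer rim left/right of bearing top in crop
print(plane(c,250+147/4,170+208/4,.039),plane(c,250+260/4,170+205/4,.039))
robot.close_job()
```

```text
bearing top centre [0.51357412 0.1364768  0.039     ]
[0.50766775 0.16241772 0.039     ] [0.52092739 0.11205675 0.039     ]
the job is handed in; nothing more can be done
```

I threaded the wide ring onto the spindle and set it down on the foot, then set the bearing ring on top of it. I handed the job in at about 17.4 s with the gripper open and clear. The hand-in gave no verdict.

**Final picture:** both rings look flat and round the spindle. The test block and the yellow ring look undisturbed; the purple ring was outside that last crop.

**Position check:** the bearing ring's top centre came out at about (0.514, 0.136), read by eye from an enlarged crop. The spindle axis is at (0.519, 0.139), so that is about 6 mm off, within the 12 mm limit. The rim-to-rim width at that height came out at about 52 mm, which matches the ring. The gripper released it about 1 mm from the axis, so part of the 6 mm may be reading error. The top view agreed only by eye.

**Not measured:** I did not re-measure the wide ring's position after placing it. It rests on the release position, within about 1 mm of the axis, and on the pictures.

**Other readings:** reported forces at the tool stayed around 3 N or less. The grip openings of 62.5 and 51 mm read about 1 mm under the ring diameters.

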